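# Hold the shaker's sprung rack clamp open at the line for the next rack

### The arm

A 7-joint arm with a two-finger parallel gripper is mounted at the origin on the work surface. World frame = base frame: x ahead of the robot, y to its left, z up, the work surface at z = 0. Lengths are in mm, angles in rad, forces in N, time in s.
With the tool pointing down it reaches from about 350 to 900 mm from the base axis. Payload 8.1 kg.
Tool frame: the origin (TCP) lies midway between the tips of the shut fingers; the grasp point (between the pads) lies 19 mm behind it; y points along the fingers, z is the direction in which the jaws open and shut, and the axes are right-handed (so a half turn about y gives the same grasp; the last joint's range is limited). The gripper opens to 85 mm and grips with 20 to 120 N. Pads are 22 mm wide; open, the fingers measure 114 mm over their backs; the gripper's body (76 mm by 85 mm) begins 54 mm behind the grasp point. The pads swing forward as they close: fully open they stand 13 mm farther back than shut.
Start: joints at [1.136, 0.434, 0.025, 1.573, -0.012, 1.134, -0.075], TCP at [203.568, -590.933, 231.323] pointing down, gripper open.
Joint ranges: [-2.62, 2.62], [-0.44, 2.09], [-1.27, 1.32], [0.08, 2.57], [-1.32, 4.46], [0.12, 2], [-2.74, 2.74]. Speed limits (rad/s): [2.22, 2.22, 3.01, 3.01, 3.14, 3.14, 3.14].

### API

Orientations are given as [roll, pitch, yaw] about the fixed x, y, z axes, in that order (R = Rz(yaw) Ry(pitch) Rx(roll)).
In Python, from workcell import manip gives the robot as it stands.
- The arm moves only by the tool move_arm, never from a script. Its argument "deltas" is a list that holds one entry, the list of rows, each a list of 5 numbers: the closure, from -1 (fully open) to 1 (shut), so that 0 is half open, then the shift along the tool's x, y, z in m, then the turn about the tool's y in degrees. A call has 1 to 12 rows; each row is the pose to reach, as a shift and turn from the pose measured when the call began, along the tool's axes at that moment; what a row does not reach only later rows make up. A row lasts 1/10 s, in which the tool goes at most 50 mm and 8.59 degrees, less where a joint would pass 70% of its speed; a pose out of reach is approached as far as the arm can. A call with a gripper value outside its range is refused whole. The fingers move at their own pace and stop on an object; "grip_force" is the grip in N (left out, the last holds). Time passes only in rows, so rows that repeat a pose let the fingers close. It gives the time, the measured TCP pose, the force and the opening at its end, in the units of the state.
- manip.get_obs(): the state, without advancing time (a new reading comes with each control period).
- manip.snapshot(name): name is "side" or "top" or "wrist"; returns a dict with "color" (480x640x3 uint8, red, green, blue), "fov_y" (degrees; the focal length in pixels is half the picture's height over the tangent of half this angle, whatever the lens; pixels are square), "cx", "cy" (the principal point, pixels), "distortion" ([k1, k2, p1, p2, k3] as OpenCV has them; the pictures are not rectified), "camera_from_world" (4x4, takes a point from world to camera coordinates); the wrist camera has in their place "T_tool_cam" (4x4, takes a point from camera to tool coordinates, whose origin is the TCP and whose axes are the tool frame's). Camera axes: x right, y down, z forward; pixel columns grow to the right and rows downward; lengths in mm; the calibration is good to about 2 mm. A picture is of the moment at which its call begins: read the wrist's pose just before it. There is no depth.
- manip.job_done(): hands the job in, once; it reports no verdict.
The state is a dict: "t": time; "joints": joint angles; "joint_vel": joint speeds; "effort": joint torques, N m; "position": TCP position; "tool_rot": TCP orientation; "contact_force": force on the tool from outside, world axes, zero at the start; "ft_torque": the same for the moment, N m; "finger_gap": opening from 0.0 (shut) to 1.0 (fully open).
Only numpy, scipy, OpenCV 4.12 (cv2) and the standard library are available. Lean on these libraries where they do the work, as an engineer would, in place of code of your own. Each camera call takes 0.05 s, during which the arm holds its last target. There are 200 camera calls.

### The job

The rack standing on the green mat goes onto the shaker next. Take the clamp's black pull bar and draw the sprung clamp out until its pointer is level with the line of that rack's colour on the scale (red line for the red rack, blue line for the blue one), and keep it there so that I can drop the rack in: your program finishes while still holding the bar. Don't let the clamp snap back, and leave the racks and the other things on the bench where they are.

Things in the scene. Friction and masses are not known exactly. Their poses are not given: they have to be found in the camera images.
- shaker: White bench shaker, fixed, 270 x 250 mm; origin: centre of its underside, on the bench. Its own -x is the front, where the pull bar sticks out, facing the robot within about 30 degrees. Platform top 113 mm up; fixed jaw 30 mm high along the back, moving jaw before it, two spring barrels in front (22 mm thick, y = +-55 mm, x = -127 to -47 mm, tops 146 mm up), white scale strip at the +y edge.
- clamp (a joint): How far the sprung clamp (moving jaw, rods, pull bar and pointer in one, 0.4 kg) is drawn out, m, along the shaker's -x. 0 = home (start; jaws 70 mm apart), 0.065 = end stop. Springs pull it home: 4 N at 0 plus 200 N/m (9 N at the blue line, 14 N at the red); let go, it flies back. Pointer level with the blue line at 0.023, the red line at 0.048.
- pull_bar (a point): Black round level bar, 16 mm thick, 148 mm long along its own y; origin at its middle, 135 mm above the bench and 190 mm from the shaker's origin along the shaker's -x when home, 47 mm clear of the platform edge, only bench below. Two 9 mm rods at y = +-55 mm join it to the jaw; between them it can be pinched from above, one finger before and one behind. Axes parallel to the shaker's.
- pointer (a point): Tip of the clamp's thin black pointer, over the scale strip; it moves with the clamp.
- blue_line (a point): Middle of the blue line (5 mm wide) across the white scale strip: the opening for the blue rack. 23 mm from the pointer, along the shaker's -x, when the clamp is home.
- red_line (a point): Middle of the red line (5 mm wide) across the white scale strip: the opening for the red rack. 48 mm from the pointer, along the shaker's -x, when the clamp is home.
- loading_mat: Green flat mat 210 x 270 x 3 mm, fixed on the bench; the rack standing on it is the next one. Origin at the centre of its underside. A white paper pad of the same size across the bench carries the other rack. Green mat left and white pad right of the shaker, or the other way round.
- red_rack: Red microtube rack, 110 x 180 x 45 mm with a few clear tubes, loose, 0.3 kg. Origin at the centre of its underside. Stands either on the green mat or on the white pad.
- blue_rack: Blue 96-place rack, 85 x 127 x 30 mm with a few clear tubes, loose, 0.3 kg. Origin at the centre of its underside. Stands either on the green mat or on the white pad.
- reagent_bottle: Amber bottle with a blue cap, 64 mm thick, 150 mm tall, loose bystander. Origin: centre of its underside.
- beaker: Clear beaker, 72 mm wide, 85 mm tall, loose bystander. Origin: centre of its underside.
- tip_box: Pipette tip box, blue with a clear lid, 87 x 124 x 68 mm, loose bystander near the robot. Origin: centre of its underside.
- pipette: White pipette lying on the bench along its own y, about 240 mm long, 26 mm thick, loose bystander near the robot. Origin on its underside near its middle.
- timer: Flat white lab timer, 62 x 62 x 18 mm, loose bystander near the robot. Origin: centre of its underside.
Things that resemble listed ones, but are neither listed nor needed, are in the scene too. There is more than one size of the red_rack; the one meant has the size given above.

How it is judged:
By the outcome, as a careful person would: the job done as asked, in the order asked, and still so for the second after the job is handed in, while the arm keeps its last pose, push and grip.
It also fails if it takes over 35 s, if anything falls off the work surface, if the arm or the gripper's body presses on something with over 40 N, if the wrist force passes 120 N, or if a joint passes its speed limit or range.

## Working session

There is one attempt and no reset: what is moved stays moved. The work goes in short steps, Python scripts to look and compute and a tool call to move; the robot and the scene stay as the last step left them, time stands still between calls to the robot, and variables do not carry over. Pictures are saved under pics/ and viewed, on a budget of 10 in all, crops included, one or two more only if the job needs it, and the job is handed in when it is done.

Besides the shell and the picture viewer there is one more tool, called after ">>>" as a command line: name --argument value ..., lists and objects as JSON in quotes. move_arm: Moves the arm, as the interface text tells. Its arguments: {"type":"object","properties":{"deltas":{"type":"array"},"grip_force":{"type":"number"}},"required":["deltas"]}

```bash
mkdir -p pics; cat > h.py <<'E'
import numpy as np, cv2
from workcell import manip
from scipy.spatial.transform import Rotation as R
def snap(n,f):
    o=manip.get_obs(); s=manip.snapshot(n); cv2.imwrite(f'pics/{f}.png',s['color'][:,:,::-1])
    s['obs']=o; np.save(f'pics/{f}.npy',s,allow_pickle=True); return s
def load(f): return np.load(f'pics/{f}.npy',allow_pickle=True).item()
def cam(s):
    f=240/np.tan(np.radians(s['fov_y'])/2); K=np.array([[f,0,s['cx']],[0,f,s['cy']],[0,0,1]])
    if 'camera_from_world' in s: M=np.linalg.inv(np.array(s['camera_from_world']))
    else:
        T=np.eye(4); T[:3,:3]=R.from_euler('xyz',s['obs']['tool_rot']).as_matrix(); T[:3,3]=s['obs']['position']; M=T@np.array(s['T_tool_cam'])
    return K,np.array(s['distortion'],float),M
def rays(s,px):
    K,d,M=cam(s); u=cv2.undistortPoints(np.array(px,float).reshape(-1,1,2),K,d)[:,0]
    return M[:3,3],np.c_[u,np.ones(len(u))]@M[:3,:3].T
def onz(s,px,z):
    o,v=rays(s,px); return o+v*((z-o[2])/v[:,2])[:,None]
def proj(s,P):
    K,d,M=cam(s); W=np.linalg.inv(M); return cv2.projectPoints(np.array(P,float).reshape(-1,1,3),cv2.Rodrigues(W[:3,:3])[0],W[:3,3],K,d)[0][:,0]
E
python3 - <<'E'
from h import *
print(manip.get_obs())
for n in ('top','side'):
    s=snap(n,n+'0'); print(n,s['fov_y'],s['cx'],s['cy'],cam(s)[2].round(2))
E
```

```text
{'t': 0.0, 'joints': array([ 1.13639708,  0.43522323,  0.02500322,  1.57411975, -0.01161852,
        1.13401338, -0.07506241]), 'joint_vel': array([-2.33546595e-03, -1.71113451e-03, -1.45929000e-03,  6.71879715e-04,
        1.49503858e-03, -3.25213380e-05, -6.40249925e-04]), 'effort': array([-8.03889125e-04, -6.70453691e+01,  1.02439988e+00, -3.16208875e+01,
        1.54264632e-02,  1.25362870e-02,  7.81509334e-05]), 'position': array([ 203.35405331, -590.43934648,  230.5174144 ]), 'tool_rot': array([-1.57240834e+00, -1.42335813e-04, -2.80986103e+00]), 'contact_force': array([0.21113097, 0.64557378, 0.13051339]), 'ft_torque': array([0.03370864, 0.00305737, 0.00242144]), 'finger_gap': 0.9978984632075549}
top 56.56770995240299 317.7024874217047 242.9092558953523 [[-3.00000e-02 -9.90000e-01  1.60000e-01  2.96370e+02]
 [-1.00000e+00  3.00000e-02  2.00000e-02  1.82600e+01]
 [-2.00000e-02 -1.60000e-01 -9.90000e-01  1.45246e+03]
 [ 0.00000e+00  0.00000e+00  0.00000e+00  1.00000e+00]]
side 48.338046353129954 320.7563011073202 237.97387002520705 [[-8.90000e-01 -2.80000e-01  3.70000e-01 -4.44300e+01]
 [-4.60000e-01  5.00000e-01 -7.30000e-01  1.08394e+03]
 [ 2.00000e-02 -8.20000e-01 -5.80000e-01  9.53010e+02]
 [ 0.00000e+00  0.00000e+00  0.00000e+00  1.00000e+00]]
```

View pics/top0.png

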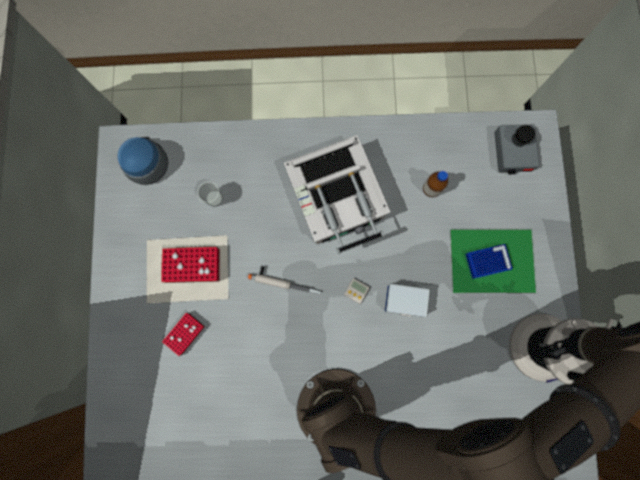

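View pics/side0.png

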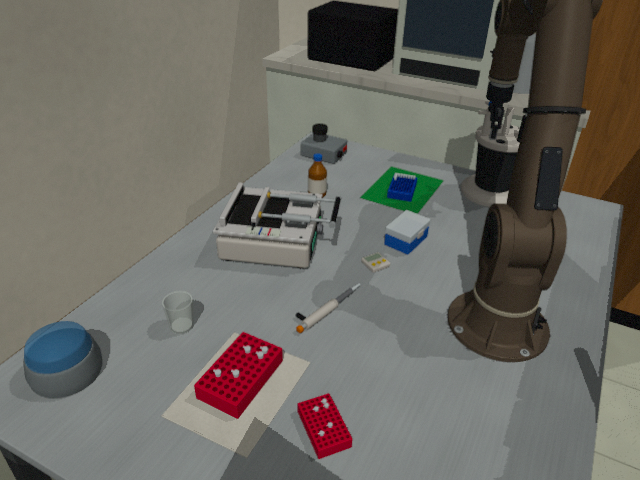

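The top view shows the blue rack on the green mat (491,260) and the red one on the white pad, with a smaller red decoy below it. So the target is the blue line, 0.023. The bar runs roughly from (338,250) to (381,233). I'll zoom in on the shaker in both views.

```bash
python3 - <<'E'
from h import *
a=cv2.imread('pics/top0.png')[125:260,275:410]; b=cv2.imread('pics/side0.png')[175:275,210:350]
a=cv2.resize(a,(560,560),interpolation=cv2.INTER_CUBIC)[:, :400+0] if 0 else cv2.resize(a,(400,400),interpolation=cv2.INTER_CUBIC)
b=cv2.resize(b,(400,286),interpolation=cv2.INTER_CUBIC)
c=np.zeros((400,800,3),np.uint8); c[:,:400]=a; c[:286,400:]=b
cv2.imwrite('pics/crop0.png',c)
E
```

```text
(no output)
```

View pics/crop0.png

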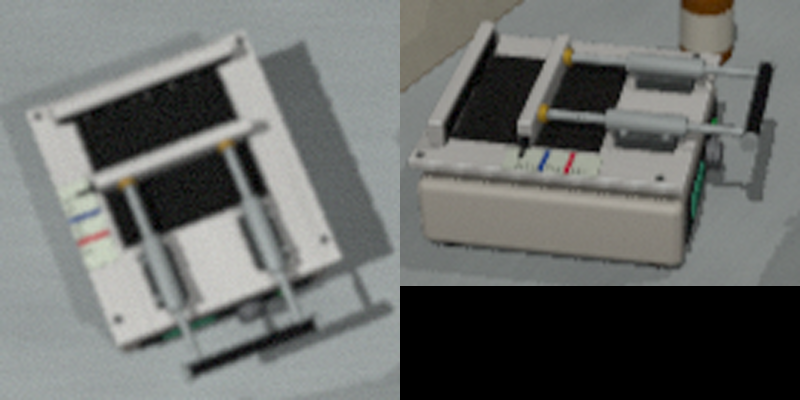

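The crop shows the bar ends at about (188,371) and (315,325) in the top part and (767,68) and (750,138) in the side part. The platform corners and the blue and red lines are also clear.

```bash
python3 - <<'E'
from h import *
s=load('top0'); t=load('side0')
c=lambda p:np.array(p)/(400/135)+[275,125]
d=lambda p:(np.array(p)-[400,0])/(400/140)+[210,175]
C=onz(s,c([[28,112],[243,35],[340,258],[118,346]]),113); print('corners',C.round(0),'ctr',C.mean(0).round(1))
for i in range(4): print(np.linalg.norm(C[i]-C[(i+1)%4]).round(1))
f=(C[0]-C[3]+C[1]-C[2]); print('yaw',np.degrees(np.arctan2(f[1],f[0])))
B=onz(s,c([[188,371],[315,325]]),135+4); m=B.mean(0);print('bar',B.round(1),m.round(1),np.linalg.norm(B[0]-B[1]), 'yaw',np.degrees(np.arctan2(*(B[0]-B[1])[[1,0]]))-90)
print('offset from ctr',np.linalg.norm(m-C.mean(0)))
D=onz(t,d([[767,70],[749,138]]),135+4);print('side bar',D.round(1),D.mean(0).round(1))
L=onz(s,c([[85,216],[93,240]]),114);print('blue,red',L.round(1)); L2=onz(t,d([[544,160],[569,162]]),114);print(L2.round(1))
E
```

```text
corners [[ 767.  138.  113.]
 [ 845.  -93.  113.]
 [ 598. -183.  113.]
 [ 513.   49.  113.]] ctr [680.6 -22.3 113. ]
243.7
262.6
247.3
269.1
yaw 19.571650489157435
bar [[ 481.1  -20.8  139. ]
 [ 523.8 -150.2  139. ]] [502.5 -85.5 139. ] 136.30718271201613 yaw 18.246753518768827
offset from ctr 190.82105507231557
side bar [[ 519.5 -140.6  139. ]
 [ 479.3  -19.   139. ]] [499.4 -79.8 139. ]
blue,red [[651.3  79.9 114. ]
 [625.3  72.2 114. ]]
[[650.8  78.2 114. ]
 [628.   69.3 114. ]]
```

```bash
cat >> h.py <<'E'
def plan(P,yaw):
    o=manip.get_obs(); Rm=R.from_euler('xyz',o['tool_rot']).as_matrix()
    z=np.array([np.cos(np.radians(yaw)),np.sin(np.radians(yaw)),0]); g=Rm.T@z
    print('pos',o['position'].round(1),'down',Rm[:,1].round(4),'F',o['contact_force'].round(1),'gap',round(o['finger_gap'],3),'j',o['joints'].round(2))
    print('shift',(Rm.T@(np.array(P)-o['position'])/1000).round(4),'turn',np.degrees(np.arctan2(g[0],g[2])).round(2))
E
python3 - <<'E'
from h import *
plan([501,-84,245],19)
print(np.array(manip.snapshot('wrist')['T_tool_cam']).round(2))
E
```

```text
pos [ 203.4 -590.5  230.6] down [-6.0e-04  1.3e-03 -1.0e+00] F [-0.5 -0.2 -0.3] gap 1.002 j [ 1.14  0.44  0.02  1.57 -0.01  1.13 -0.08]
shift [-0.4463 -0.0139 -0.382 ] turn -89.99
[[  -0.      0.95    0.33  -83.78]
 [   0.     -0.33    0.95 -142.82]
 [   1.      0.     -0.      0.16]
 [   0.      0.      0.      1.  ]]
```

>>> move_arm --deltas '[[[-1,-0.015,-0.001,-0.013,-3],[-1,-0.04,-0.002,-0.035,-8],[-1,-0.07,-0.003,-0.06,-14],[-1,-0.1,-0.004,-0.086,-20],[-1,-0.135,-0.005,-0.115,-27],[-1,-0.17,-0.006,-0.146,-34],[-1,-0.205,-0.007,-0.176,-41],[-1,-0.24,-0.008,-0.205,-48],[-1,-0.275,-0.009,-0.235,-55],[-1,-0.31,-0.01,-0.265,-62],[-1,-0.34,-0.011,-0.29,-68],[-1,-0.36,-0.012,-0.308,-73]]]'

```text
t: 1.35
position: [444.7, -179.2, 243.2]
tool_rot: [-1.571, 0.002, -1.529]
contact_force: [-0.4, -0.4, -0.0]
finger_gap: 1.001
```

```bash
python3 - <<'E'
from h import *
plan([501,-84,245],19)
E
```

```text
pos [ 444.7 -179.2  243.2] down [ 1.0e-04  1.7e-03 -1.0e+00] F [-0.4 -0.4 -0. ] gap 1.001 j [ 0.65  0.23 -0.45  1.87  0.11  1.07  0.2 ]
shift [-0.0927 -0.0017  0.0603] turn -16.59
```

>>> move_arm --deltas '[[[-0.5,-0.025,0,0.016,-4.5],[-0.3,-0.06,-0.001,0.039,-11],[-0.1,-0.085,-0.002,0.055,-15],[-0.1,-0.093,-0.002,0.06,-16.6],[-0.1,-0.093,-0.002,0.06,-16.6],[-0.1,-0.093,-0.002,0.06,-16.6],[-0.1,-0.093,-0.002,0.06,-16.6]]]'

```text
t: 2.05
position: [500.0, -85.4, 245.1]
tool_rot: [-1.571, 0.001, -1.242]
contact_force: [-0.1, -0.7, -0.5]
finger_gap: 0.55
```

```bash
python3 - <<'E'
from h import *
plan([501,-84,125],19); s=snap('wrist','w1'); print(proj(s,[[501,-84,135],[480,-20,135],[522,-147,135]]))
E
```

```text
pos [500.  -85.4 245.1] down [-7.e-04  9.e-04 -1.e+00] F [-0.1 -0.7 -0.5] gap 0.55 j [ 0.5   0.29 -0.54  1.8   0.16  1.1   0.23]
shift [-0.0009  0.1201  0.0015] turn -0.18
[[324.27498087 228.68025635]
 [325.82397244 118.31347394]
 [323.42999821 321.24719844]]
```

View pics/w1.png

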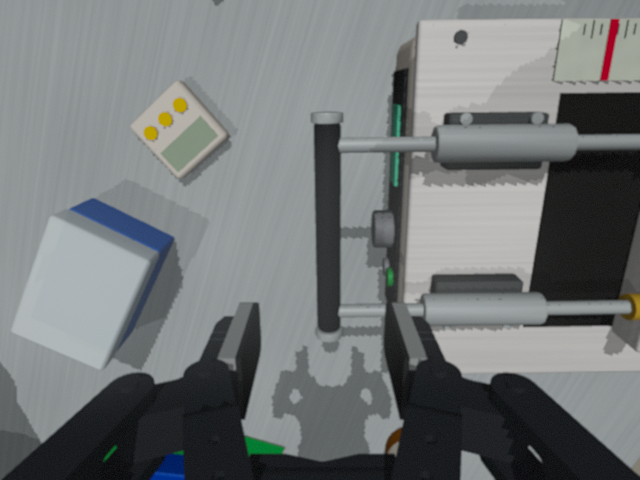

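The wrist view shows the bar between the fingers, with its ends at about (327,115) and (329,335) and its rods at rows 145 and 311.

```bash
python3 - <<'E'
from h import *
s=load('w1'); B=onz(s,[[327,117],[329,332],[327,145],[328.5,311]],135)
for a,b in ((0,1),(2,3)):
    d=B[a]-B[b]; print(B[[a,b]].round(1),(B[a]+B[b])[:2].round(1)/2,np.linalg.norm(d),np.degrees(np.arctan2(d[1],d[0]))-90)
m=(B[2]+B[3])/2; m[2]=118; plan(m,18.9)
c=manip.get_obs()
E
```

```text
[[ 480.4  -19.1  135. ]
 [ 528.4 -153.7  135. ]] [504.4 -86.4] 142.92780388892587 19.603096580097315
[[ 485.6  -34.2  135. ]
 [ 522.7 -138.4  135. ]] [504.15 -86.35] 110.60993095442348 19.576307190191443
pos [500.1 -85.3 245.2] down [-5.e-04  1.e-03 -1.e+00] F [-0.5 -0.  -0.3] gap 0.552 j [ 0.5   0.29 -0.54  1.8   0.16  1.1   0.23]
shift [0.0024 0.1272 0.0036] turn -0.06
```

>>> move_arm --deltas '[[[-0.1,0.001,0.015,0.002,-0.5],[-0.1,0.002,0.04,0.003,-0.5],[-0.1,0.002,0.07,0.003,-0.5],[-0.1,0.002,0.095,0.003,-0.5],[-0.1,0.002,0.115,0.003,-0.5],[-0.1,0.002,0.125,0.003,-0.5],[-0.1,0.002,0.129,0.003,-0.5],[-0.1,0.002,0.129,0.003,-0.5],[-0.1,0.002,0.129,0.003,-0.5]]]'

```text
t: 3.0
position: [504.1, -86.3, 117.1]
tool_rot: [-1.57, 0.0, -1.234]
contact_force: [-0.6, 0.3, 0.9]
finger_gap: 0.549
```

```bash
python3 - <<'E'
from h import *
plan([503.5,-85.7,116],19.5); s=snap('wrist','w2')
E
```

```text
pos [504.1 -86.3 117.1] down [ 9.e-04  7.e-04 -1.e+00] F [-0.6  0.3  0.9] gap 0.549 j [ 0.45  0.44 -0.5   1.95  0.28  0.82  0.13]
shift [-0.0008  0.0011 -0.0004] turn -0.18
```

View pics/w2.png

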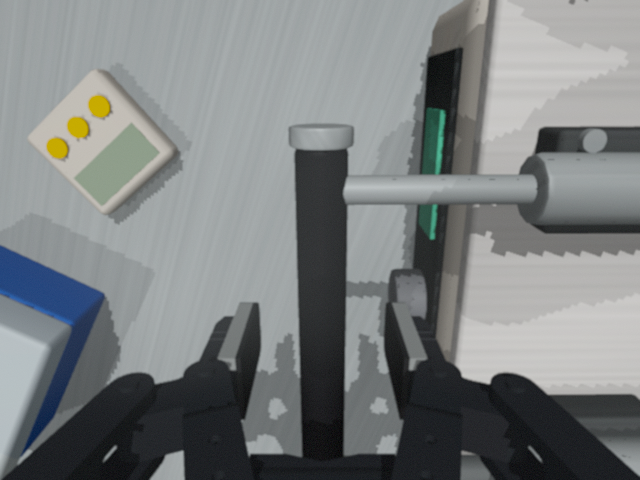

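The bar is centred between the open fingers (columns 297–346, fingers at 260 and 385). I'll close on it now.

>>> move_arm --deltas '[[[0.2,0,0,0,0],[0.5,0,0,0,0],[1,0,0,0,0],[1,0,0,0,0],[1,0,0,0,0],[1,0,0,0,0],[1,0,0,0,0],[1,0,0,0,0]]]' --grip_force 60

```text
t: 3.85
position: [504.2, -86.4, 117.8]
tool_rot: [-1.569, -0.0, -1.234]
contact_force: [-1.9, 0.3, 7.1]
finger_gap: 0.162
```

```bash
python3 - <<'E'
from h import *
plan([504.1,-86.3,117],19.5)
E
```

```text
pos [504.2 -86.4 117.8] down [ 1.5e-03  1.0e-04 -1.0e+00] F [-1.9  0.3  7.1] gap 0.162 j [ 0.45  0.44 -0.5   1.95  0.28  0.82  0.13]
shift [-0.0001  0.0008 -0.0001] turn -0.18
```

The gap is 13.8 mm on a 16 mm bar with a slight upward push, so I may be a little high. I'll regrasp 4 mm lower.

>>> move_arm --deltas '[[[0,0,0,0,0],[0,0,0,0,0],[0,0,0.003,0,0],[0,0,0.005,0,-0.2],[0,0,0.005,0,-0.2],[0.4,0,0.005,0,-0.2],[0.6,0,0.005,0,-0.2],[1,0,0.005,0,-0.2],[1,0,0.005,0,-0.2],[1,0,0.005,0,-0.2],[1,0,0.005,0,-0.2],[1,0,0.005,0,-0.2]]]' --grip_force 60

```text
t: 5.05
position: [504.2, -86.4, 113.0]
tool_rot: [-1.569, -0.001, -1.23]
contact_force: [-0.8, 0.1, 3.6]
finger_gap: 0.168
```

```bash
python3 - <<'E'
from h import *
plan([504.1-23*np.cos(np.radians(19.5)),-86.3-23*np.sin(np.radians(19.5)),113],19.5); s=snap('side','s2'); snap('top','t2')
b=s['color'][165:285,200:360,::-1]; cv2.imwrite('pics/c2.png',cv2.resize(b,(800,600),interpolation=cv2.INTER_CUBIC))
E
```

```text
pos [504.2 -86.4 113. ] down [ 0.0016  0.     -1.    ] F [-0.8  0.1  3.6] gap 0.168 j [ 0.44  0.44 -0.5   1.96  0.29  0.81  0.13]
shift [-0.0001 -0.0001 -0.0231] turn 0.02
```

View pics/c2.png

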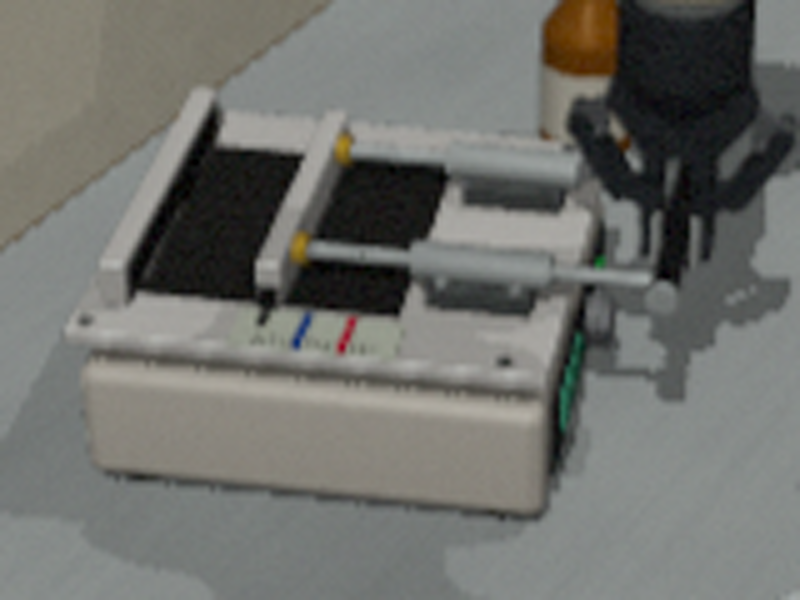

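The fingers straddle the bar, the pointer is home at (263,318) in the crop, and the blue line is at (302,330). Pulling smoothly now.

>>> move_arm --deltas '[[[1,0,0,-0.002,0],[1,0,0,-0.005,0],[1,0,0,-0.008,0],[1,0,0,-0.011,0],[1,0,0,-0.014,0],[1,0,0,-0.017,0],[1,0,0,-0.019,0],[1,0,0,-0.021,0],[1,0,0,-0.022,0],[1,0,0,-0.0225,0],[1,0,0,-0.0225,0],[1,0,0,-0.0225,0]]]'

```text
t: 6.35
position: [484.9, -93.2, 113.0]
tool_rot: [-1.565, -0.001, -1.23]
contact_force: [8.0, 2.1, -6.1]
finger_gap: 0.166
```

```bash
python3 - <<'E'
from h import *
a=np.radians(19.5);u=np.array([np.cos(a),np.sin(a),0]);o=manip.get_obs()
print('drawn',-(o['position']-[504.2,-86.4,113])@u,'F along',o['contact_force']@u)
plan([504.2-23*u[0],-86.4-23*u[1],113],19.5); s=snap('side','s3'); t=snap('top','t3')
b=s['color'][215:245,235:290,::-1]; b=cv2.resize(b,(800,436),interpolation=cv2.INTER_CUBIC)
cv2.imwrite('pics/c3.png',b)
E
```

```text
drawn 20.43496568782881 F along 8.229752135455687
pos [484.9 -93.2 113. ] down [ 0.0053  0.0012 -1.    ] F [ 8.   2.1 -6.1] gap 0.166 j [ 0.47  0.42 -0.5   2.    0.28  0.79  0.15]
shift [-0.     -0.     -0.0026] turn 0.05
```

View pics/c3.png

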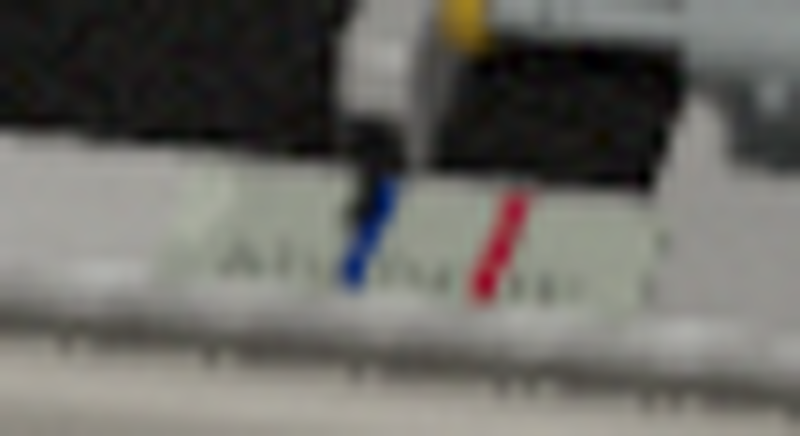

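The pointer is just short of the blue line (about 2–3 mm). The measured draw of 20.4 mm and the force of 8.2 N agree with that. The target was 22.5 mm, so the arm gives about 2 mm under load and I'll command past it.

>>> move_arm --deltas '[[[1,0,0,-0.002,0],[1,0,0,-0.003,0],[1,0,0,-0.004,0],[1,0,0,-0.0045,0],[1,0,0,-0.0045,0],[1,0,0,-0.0045,0],[1,0,0,-0.0045,0],[1,0,0,-0.0045,0]]]'

```text
t: 7.25
position: [482.7, -94.1, 113.1]
tool_rot: [-1.561, -0.001, -1.229]
contact_force: [7.6, 2.8, -7.4]
finger_gap: 0.169
```

```bash
python3 - <<'E'
from h import *
a=np.radians(19.5);u=np.array([np.cos(a),np.sin(a),0])
S=[snap('side','s4_%d'%i)['color'].astype(float) for i in range(6)]
o=manip.get_obs(); print('drawn',-(o['position']-[504.2,-86.4,113])@u,'F along',o['contact_force']@u,o['contact_force'])
plan([504.2-23*u[0],-86.4-23*u[1],113],19.5); t=snap('top','t4')
b=np.mean(S,0)[215:245,235:290,::-1].astype(np.uint8); b=cv2.resize(b,(800,436),interpolation=cv2.INTER_CUBIC)
cv2.imwrite('pics/c4.png',b)
E
```

```text
drawn 22.84490946265628 F along 7.924018725749093 [ 7.73198352  1.90388613 -7.38841448]
pos [482.7 -94.1 113. ] down [ 0.009   0.0025 -1.    ] F [ 7.7  1.9 -7.4] gap 0.168 j [ 0.48  0.41 -0.51  2.01  0.28  0.78  0.15]
shift [-0.      0.     -0.0002] turn 0.09
```

View pics/c4.png

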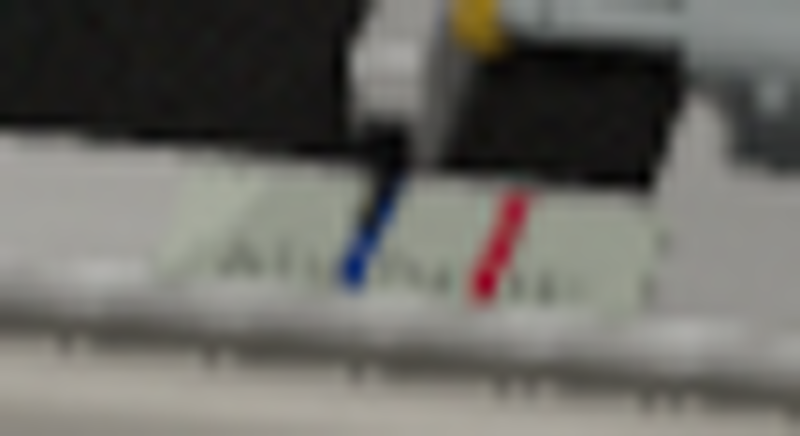

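The pointer now lies almost wholly on the blue line. I'll check the jaw's own displacement by the orange collars that move with it, home against now.

```bash
python3 - <<'E'
from h import *
a=np.radians(19.5);u=np.array([np.cos(a),np.sin(a),0])
def collars(s,sub):
    c=s['color'].astype(float); x0,y0,x1,y1=sub
    w=np.clip(np.minimum(c[...,0],c[...,1]*1.3)-c[...,2]*1.0-45,0,None); m=np.zeros_like(w); m[y0:y1,x0:x1]=w[y0:y1,x0:x1]
    n,l,st,ce=cv2.connectedComponentsWithStats((m>0).astype(np.uint8)); out=[]
    for i in range(1,n):
        if st[i,4]>=4:
            k=(l==i)*m; yy,xx=np.indices(k.shape); out.append([(k*xx).sum()/k.sum(),(k*yy).sum()/k.sum(),st[i,4]])
    return np.array(out)
def meas(names,sub): 
    C=[collars(load(n),sub) for n in names]; print(names[0],C[0].round(2).tolist()); return C
h=meas(['side0','s2'],(245,185,300,230)); n=meas(['s4_%d'%i for i in range(6)],(245,185,300,230))
H=[onz(load('side0'),k[:,:2],133) for k in h]; N=[onz(load('side0'),k[:,:2],133) for k in n]
print('side home',[(k@u).round(1).tolist() for k in H]); print('side now',[(k@u).round(1).tolist() for k in N])
h=meas(['top0','t2'],(300,160,370,200)); n=meas(['t4'],(300,160,370,205))
for k in h+n: print('top',(onz(load('top0'),k[:,:2],133)@u).round(1))
E
```

```text
side0 [[268.17, 194.15, 16.0], [259.48, 213.84, 19.0]]
s4_0 [[275.73, 194.81, 15.0], [267.44, 214.83, 19.0]]
side home [[654.5, 654.6], [654.5, 654.7]]
side now [[631.5, 631.5], [631.6, 631.5], [631.6, 631.5], [631.5, 631.5], [631.5, 631.4], [631.6, 631.4]]
top0 [[350.36, 173.34, 12.0], [316.72, 186.1, 13.0]]
t4 [[353.26, 179.95, 13.0], [319.4, 192.92, 11.0]]
top [655.7 655.7]
top [655.7 655.6]
top [632.9 632.6]
```

```bash
python3 - <<'E'
from h import *
o=manip.get_obs(); print(o['t'],o['position'].round(1),o['finger_gap'],o['contact_force'].round(1)); print(manip.job_done())
E
```

```text
7.6 [482.7 -94.  113.1] 0.1691501693498139 [ 8.8  1.2 -7.1]
the job is handed in; nothing more can be done
None
```

The blue rack is on the green mat, so I drew the clamp out to the blue line. I handed the job in at t = 7.6 s with the gripper still closed on the bar at 60 N.

**Draw:** The jaw's collars moved 23.0 mm by the side camera and 22.9 mm by the top camera, against the 23 mm wanted. The tool's own travel read 22.8 mm.

**Pointer:** In the last close-up it lies on the blue line, with a sliver of blue still showing on one side. I put that down to the camera's oblique view.

**Force:** The pull was about 8 to 9 N when I handed in, close to the 8.6 N the springs should give.

**Grip:** The gripper reads 13.8–14.4 mm on the 16 mm bar. I regrasped 4–5 mm lower to rule out a high grip, and the reading hardly changed. The bar did not slip.

**Not checked:** I did not compare the racks and other bench items before and after. The arm only came near the bar, and no unexpected contact force appeared.

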